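# Print a price label

### The arm

A 6-joint arm with a two-finger parallel gripper is mounted at the origin on a cart in front of the work surface, level with it; the furniture and walls round the work are solid. World frame = base frame: x ahead of the robot, y to its left, z up, the work surface at z = 0. Lengths are in m, angles in rad, forces in N, time in s.
With the tool pointing down it reaches from about 0.375 to 0.75 m from the base axis. Payload 9 kg.
Tool frame: the origin (TCP) lies between the finger pads; the fingertips stand arm.tips_ahead ahead of it and the grasp point (between the pads) lies 6 mm ahead of it (arm.tips_ahead is the distance from the TCP to the fingertips, in m); z points along the fingers, y is the line along which they close (so a half turn about z gives the same grasp; the last joint's range is limited). The gripper opens to 85 mm and grips with 20 to 120 N. Pads are 22 mm wide; open, the fingers measure 114 mm over their backs; the gripper's body (76 mm by 85 mm) begins 54 mm behind the grasp point. The pads swing forward as they close: fully open they stand 13 mm farther back than shut.
Start: joints at [-1.331, 0.104, 0.097, 1.564, 0, 1.353], TCP at [0.265, -0.538, 0.256] pointing down, gripper open.
Joint ranges: [-2.99, 2.99], [-0.84, 1.86], [-1.1, 1.16], [-1.84, 2.11], [-1.51, 1.56], [-3.14, 3.14]. Speed limits (rad/s): [2.22, 2.22, 2.57, 3.14, 3.14, 3.14].

### API

Orientations are given as a rotation vector (axis times angle).
In Python, from cell import arm, capture, camera_params, find_in gives the robot as it stands.
- The arm moves only by the shell command python3 -m jog 'ROWS' [FORCE]. ROWS is JSON, a list of rows, each a list of 3 entries, a list of its own where there are three numbers: the shift along the tool's x, y, z as a fraction of full scale, then the turn, a rotation vector about the tool's x, y, z as a fraction of full scale, then the gripper's target within -1 to 1 (fully open at 1, half-way at 0, shut at -1). A call has exactly 8 rows; each row shifts and turns the commanded pose from where the row before left it, along the tool's axes as they then stand; what a row does not reach is not made up. Full scale, the value 1, is 3 cm for a shift and 0.08 rad for a turn. A row lasts 1/12 s, in which the tool goes at most 41.7 mm and 7.16 degrees, less where a joint would pass 70% of its speed; a pose out of reach is approached as far as the arm can. A call with a number of a shift or a turn outside -1 to 1 is refused whole. A call with a gripper value outside its range is refused whole. The fingers move at their own pace and stop on an object; FORCE is the grip in N (left out, the last holds). Time passes only in rows, so rows that do not move let the fingers close, or fill a call up. It gives the time, the measured TCP pose, the force, the opening and the grip force at its end, in the units of the state.
- arm.sense(): the state, without advancing time (a new reading comes with each control period).
- capture(name): name is "side" or "top" or "wrist"; returns the picture (384x512x3 uint8, red, green, blue); there is no depth.
- camera_params(name): a dict with "intrinsics" (3x3 intrinsics, pixels), "position" and "rotation" of the camera in the world. Camera axes: x right, y up, looking along -z (the intrinsics and any distortion apply to the point x, -y, -z); pixel columns grow to the right and rows downward; lengths in m; the calibration is good to about 2 mm. A picture is of the moment at which its call begins: read the wrist's pose just before it. camera_params takes no time and is no camera call; for the wrist camera it gives the pose at the moment of the call.
- arm.sign_off(): hands the job in; it is judged then, once.
Trained networks look in the newest picture that a camera, given by its name, has taken for a name from the list of things; names that differ only in an ending like _2 or _b are one class to them, and where a whole thing is asked for, a point or a joint stands for the part that bears it (a point fixed in the world has none). Each returns a list of dicts, best first, with "confidence" (0 to 1); they miss things now and then, are a little off and sometimes report something else, mostly with a low value. They report only what shows in the picture. A call takes as long as a camera call.
- find_in(target, camera): "point" ([column, row] in pixels, amid what is visible of it).
The state is a dict: "time_s": time; "joint_positions": joint angles; "joint_velocities": joint speeds; "joint_torque": joint torques, N m; "position": TCP position; "tcp_rot": TCP orientation; "ft_force": force on the tool from outside, world axes, zero at the start; "ft_torque": the same for the moment, N m; "width": finger opening in m; "finger_force": force on a finger pad.
Only numpy, scipy, OpenCV 4.12 (cv2) and the standard library are available. Lean on these libraries where they do the work, as an engineer would, in place of code of your own. Each camera call takes 0.05 s, during which the arm holds its last target. There are 200 camera calls.

### The job

Print a price label on the bench-top label printer by pressing its controls with the fingertips: first switch it on by pressing the far end of the white rocker fully down, then press the blue roll-lock key fully down so that it stays down, then press the green print key fully down and let it spring back up. Never press the red cancel key, keep to that order, and do not pick up, push or knock over the jars and other things standing about.

Things in the scene. Friction and masses are not known exactly. Their poses are not given: they have to be found in the camera images.
- printer: grey label printer, fixed, 140 (x) x 200 mm (y). Origin: under its centre at table height; +x from its front (label slot) to its roll, z up. Control panel 50 mm high in front; behind it, at x = 32 to 68 mm, a white label roll between black cheeks, 80 mm high. Controls in one row at x = -25 mm: rocker at y = 68, keys at y = 12, -34 and -80 mm.
- rocker (a joint): mains rocker of the printer, a white paddle 56 mm long (printer x) and 28 mm wide, tilting about its middle (an axis along printer y, 64 mm above the table). Angle in rad: 0 = off (far end up), 0.44 = on (far end fully down, at its stop). It stays where it is left; pressing the far end near its tip takes 1 to 2 N.
- rocker_far_end (a point): point on the top of the rocker near its far end (the end towards the label roll, marked with a black bar), 20 mm from the pivot; it moves with the rocker: about 73 mm above the table when off, about 63 mm when on. Press straight down here to switch on.
- blue_key_top (a point): Blue square key cap, 28 x 28 mm, one of three in a row on the printer (46 mm apart; their order varies between starts). The point is the centre of the cap's top face, 65 mm above the table when up; it moves down with the key. This is the roll-lock key.
- blue_key (a joint): travel of the blue key in m: 0 = up, 0.008 = fully down at its stop. It takes about 2 N to move and has no spring: it stays down when pressed.
- green_key_top (a point): Green square key cap, 28 x 28 mm, one of three in a row on the printer (46 mm apart; their order varies between starts). The point is the centre of the cap's top face, 65 mm above the table when up; it moves down with the key. This is the print key.
- green_key (a joint): travel of the green key in m: 0 = up, 0.008 = fully down at its stop. Spring key: 1 N to start, 5 N fully down; it comes back up by itself.
- red_key_top (a point): Red square key cap, 28 x 28 mm, one of three in a row on the printer (46 mm apart; their order varies between starts). The point is the centre of the cap's top face, 65 mm above the table when up; it moves down with the key. This is the cancel key, not to be pressed.
- red_key (a joint): travel of the red key in m, like the green key (springs back).
- jar_f0: bystander: preserve jar with cream lid, 60 mm across, 92 mm tall; loose; origin at the centre of its underside, z up
- jar_f1: bystander: preserve jar with cream lid, 60 mm across, 92 mm tall; loose; origin at the centre of its underside, z up
- jar_f3: bystander: tall greenish jar with white lid, 68 mm across, 122 mm tall; loose; origin at the centre of its underside, z up
- tape_roll_1: bystander: roll of tape lying flat, 66 mm across, 24 mm high; loose; origin at the centre of its underside, z up
- marker_0: bystander: dark marker pen lying on its side, 17 x 125 x 17 mm; loose; origin at the centre of its underside, z up
- calculator: bystander: grey pocket calculator lying flat, 68 x 115 x 13 mm; loose; origin at the centre of its underside, z up

How it is judged:
On the way, in this order (a step that is already met when the one before it is completed fails the run):
1. the rocker is switched on (value of joint rocker above 0.36 rad), for 0.1 s.
2. the blue key is pressed down (value of joint blue_key above 0.006 m), for 0.1 s.
3. the green key is pressed (value of joint green_key above 0.0055 m), for 0.05 s.
At the end, for the whole second after the job is handed in: The rocker is on (beyond 0.36 of 0.44 rad), the blue key stays down (beyond 6 of 8 mm), the green key has been pressed (beyond 5.5 mm) and is up again (within 2 mm), the red key is up, and all loose things stand within 20 mm of where they stood (value of joint rocker above 0.36 rad and value of joint blue_key above 0.006 m and value of joint each of green_key, red_key below 0.002 m and distance of each of jar_f0, jar_f1, jar_f3, tape_roll_1, marker_0, calculator from where it was at the start of the episode below 0.02 m); the robot touches nothing.
It fails at once if the blue key is pressed (beyond 4 mm) before the rocker is on (value of joint blue_key above 0.004 m and value of joint rocker below 0.34 rad).
It fails at once if the green key is pressed (beyond 3 mm) before the rocker is on and the blue key is down (value of joint green_key above 0.003 m and (value of joint rocker below 0.34 rad or value of joint blue_key below 0.0055 m)).
It fails at once if the red key is pressed (beyond 3 mm) (value of joint red_key above 0.003 m).
It fails at once if a loose bystander is shifted, lifted or knocked over (moved by more than 20 mm) (distance of any of jar_f0, jar_f1, jar_f3, tape_roll_1, marker_0, calculator from where it was at the start of the episode above 0.02 m).
It also fails if it takes over 40 s, if anything falls off the work surface, if the arm or the gripper's body presses on something with over 40 N, if the wrist force passes 120 N, or if a joint passes its speed limit or range.

## Working session

There is one attempt and no reset: what is moved stays moved. The work goes in short steps, Python scripts to look and compute and a shell command to move; the robot and the scene stay as the last step left them, time stands still between calls to the robot, and variables do not carry over. Pictures are saved under pics/ and viewed, at most 10 in all, crops included, and the job is handed in when it is done.

```bash
ls; mkdir -p pics; cat > h.py <<'E'
import numpy as np, cv2
from cell import arm, capture, camera_params, find_in
def ray(cam,p):
    c=camera_params(cam);K=np.array(c["intrinsics"]);R=np.array(c["rotation"])
    if R.shape!=(3,3): R=cv2.Rodrigues(R)[0]
    d=np.linalg.inv(K)@[p[0],p[1],1];d=R@[d[0],-d[1],-d[2]]
    return np.array(c["position"]),d
def onz(cam,p,z):
    o,d=ray(cam,p);return o+d*(z-o[2])/d[2]
E
python3 - <<'E'
from h import *
print(arm.tips_ahead, arm.sense())
for cam in ("top","side"):
    im=capture(cam);cv2.imwrite(f"pics/{cam}0.png",im[...,::-1])
    print(cam,camera_params(cam))
    for n,z in (("rocker_far_end",.073),("rocker",.066),("blue_key_top",.065),("green_key_top",.065),("red_key_top",.065),("printer",.05)):
        for f in find_in(n,cam)[:2]: print(n,f["confidence"],f["point"],onz(cam,f["point"],z).round(4))
E
```

```text
pics
0.025 {'time_s': 0.0, 'joint_positions': array([-1.33070793e+00,  1.04685554e-01,  9.64092991e-02,  1.56391939e+00,
        1.38687999e-06,  1.35310341e+00]), 'joint_velocities': array([-3.74529523e-05, -4.88505646e-04,  4.96972629e-04, -1.08749600e-03,
        1.73817940e-03,  1.34802474e-03]), 'joint_torque': array([-4.05946757e-04, -5.56929088e+01,  5.03651333e+01,  1.68446219e-02,
       -3.71214792e-04, -4.99329303e-06]), 'position': array([ 0.26510788, -0.53788723,  0.25549736]), 'tcp_rot': array([-3.05829309e+00, -7.12501270e-01,  2.24242021e-05]), 'ft_force': array([ 0.26896427, -0.24715089, -1.05342656]), 'ft_torque': array([ 0.0100829 , -0.02301204, -0.01811208]), 'finger_force': 0.0, 'width': 0.0854486572819149}
top {'intrinsics': array([[380.25863954,   0.        , 257.79697179],
       [  0.        , 380.25863954, 195.63002461],
       [  0.        ,   0.        ,   1.        ]]), 'position': array([0.39394615, 0.04916918, 1.18562396]), 'rotation': array([ 0.12932125, -0.12536019, -1.57422466])}
rocker_far_end 0.67 [178.9, 245.9] [0.4296 0.2815 0.073 ]
rocker 0.44 [176.7, 247.4] [0.4255 0.2893 0.066 ]
red_key_top 0.46 [200.7, 241.0] [0.4436 0.2196 0.065 ]
printer 0.61 [201.3, 235.8] [0.4597 0.2204 0.05  ]
side {'intrinsics': array([[487.46798376,   0.        , 260.23556376],
       [  0.        , 487.46798376, 193.01961723],
       [  0.        ,   0.        ,   1.        ]]), 'position': array([ 0.29112404, -1.31518939,  0.83282403]), 'rotation': array([ 1.06248645, -0.11168753, -0.16004252])}
rocker_far_end 0.63 [215.3, 167.2] [0.4331 0.2504 0.073 ]
rocker 0.66 [214.2, 164.7] [0.4326 0.2862 0.066 ]
rocker 0.31 [220.5, 154.6] [0.4653 0.3708 0.066 ]
blue_key_top 0.22 [230.0, 208.5] [ 0.4486 -0.0303  0.065 ]
red_key_top 0.75 [221.7, 156.5] [0.468  0.3551 0.065 ]
printer 0.55 [226.5, 181.6] [0.4636 0.1779 0.05  ]
```

View pics/top0.png

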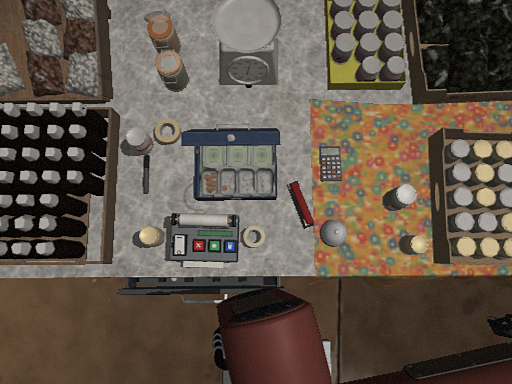

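View pics/side0.png

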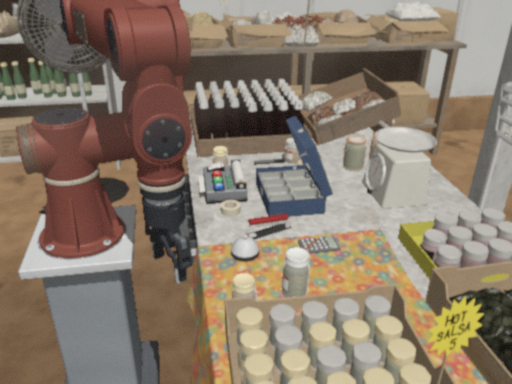

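The top view shows the printer at (202,240): the rocker is near (180,244), then red (199,245), green (214,245) and blue (230,245). A jar stands to its left at (150,236) and a tape roll to its right at (254,236). Next I'll refine these positions with colour blobs.

```bash
cat >> h.py <<'E'
def blobs(im,box):
    x0,y0,x1,y1=box;h=cv2.cvtColor(im[y0:y1,x0:x1],cv2.COLOR_RGB2HSV);H,S,V=cv2.split(h);o={}
    m={"red":((H<10)|(H>170))&(S>140)&(V>60),"green":(H>45)&(H<85)&(S>110)&(V>50),"blue":(H>100)&(H<130)&(S>130)&(V>110)}
    for k,a in m.items():
        n,l,st,c=cv2.connectedComponentsWithStats(a.astype(np.uint8))
        o[k]=[(int(st[i,4]),c[i]+[x0,y0]) for i in sorted(range(1,n),key=lambda i:-st[i,4])[:2]]
    return o
E
python3 - <<'E'
from h import *
for cam,box in (("top",(160,205,250,270)),("side",(195,160,255,205))):
    im=cv2.imread(f"pics/{cam}0.png")[...,::-1].copy()
    for k,v in blobs(im,box).items():
        for a,c in v: print(cam,k,a,c.round(1),onz(cam,c,.065).round(4))
im=cv2.imread("pics/top0.png")[205:275,125:275];cv2.imwrite("pics/c.png",cv2.resize(im,None,fx=5,fy=5,interpolation=2))
E
```

```text
top red 73 [198.6 245. ] [0.4321 0.2257 0.065 ]
top green 91 [214.3 232.9] [0.467  0.1801 0.065 ]
top green 79 [214.5 245.5] [0.4302 0.1791 0.065 ]
top blue 56 [230.  246.4] [0.4274 0.1336 0.065 ]
side red 23 [216.6 173.9] [0.4333 0.2129 0.065 ]
side green 27 [217.  180.1] [0.4297 0.1653 0.065 ]
side blue 30 [217.7 187.2] [0.4265 0.1139 0.065 ]
```

View pics/c.png

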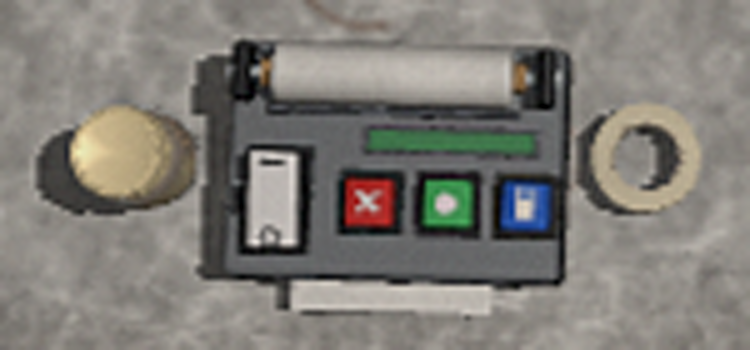

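```bash
python3 -m jog '[[[0.6,0,0],[0,0,0.8],-1],[[0.6,0,0],[0,0,0.8],-1],[[0.6,0,0],[0,0,0.8],-1],[[0.6,0,0],[0,0,0.8],-1],[[0.6,0,0],[0,0,0.8],-1],[[0.6,0,0],[0,0,0.8],-1],[[0.6,0,0],[0,0,0.8],-1],[[0.6,0,0],[0,0,0.8],-1]]' 30
```

```text
time_s: 1.37
position: [0.4047, -0.5049, 0.2565]
tcp_rot: [3.14, -0.09, 0.0]
ft_force: [-0.7, 0.8, 0.1]
width: 0.0
finger_force: 0.0
```

```bash
python3 -m jog '[[[0,-0.95,0],[0,0,0],-1],[[0,-0.95,0],[0,0,0],-1],[[0,-0.95,0],[0,0,0],-1],[[0,-0.95,0],[0,0,0],-1],[[0,-0.95,0],[0,0,0],-1],[[0,-0.95,0],[0,0,0],-1],[[0,-0.95,0],[0,0,0],-1],[[0,-0.95,0],[0,0,0],-1]]'; python3 -m jog '[[[0,-0.95,0],[0,0,0],-1],[[0,-0.95,0],[0,0,0],-1],[[0,-0.95,0],[0,0,0],-1],[[0,-0.95,0],[0,0,0],-1],[[0,-0.95,0],[0,0,0],-1],[[0,-0.95,0],[0,0,0],-1],[[0,-0.95,0],[0,0,0],-1],[[0,-0.95,0],[0,0,0],-1]]'; python3 -m jog '[[[0,-0.95,0],[0,0,0],-1],[[0,-0.95,0],[0,0,0],-1],[[0,-0.95,0],[0,0,0],-1],[[0,-0.95,0],[0,0,0],-1],[[0,-0.95,0],[0,0,0],-1],[[0,-0.95,0],[0,0,0],-1],[[0,-0.95,0],[0,0,0],-1],[[0,0,0],[0,0,0],-1]]'
python3 - <<'E'
from h import *
im=capture("wrist");cv2.imwrite("pics/w1.png",im[...,::-1])
print(arm.sense()["position"])
for k,v in blobs(im,(0,0,512,384)).items():
    for a,c in v: print(k,a,c.round(1),onz("wrist",c,.065).round(4))
for n,z in (("rocker_far_end",.073),("rocker",.066),("blue_key_top",.065),("green_key_top",.065),("red_key_top",.065)):
    for f in find_in(n,"wrist")[:1]: print(n,f["confidence"],f["point"],onz("wrist",f["point"],z).round(4))
E
```

```text
time_s: 2.03
position: [0.416, -0.2763, 0.2563]
tcp_rot: [3.14, -0.085, 0.0]
ft_force: [1.2, -0.6, 0.4]
width: 0.0
finger_force: 0.0
time_s: 2.7
position: [0.4284, -0.0486, 0.2565]
tcp_rot: [3.14, -0.086, 0.001]
ft_force: [0.4, 0.7, 0.5]
width: -0.0
finger_force: 0.0
time_s: 3.37
position: [0.4381, 0.1257, 0.2565]
tcp_rot: [-3.12, 0.033, -0.0]
ft_force: [-0.1, -0.1, 0.0]
width: 0.0002
finger_force: 0.0
[0.43814875 0.12446524 0.25647395]
red 3501 [461.1  56.8] [ 0.5504 -0.0736  0.065 ]
red 584 [169.7 176.6] [0.4367 0.2236 0.065 ]
green 549 [210.  177.2] [0.4352 0.1789 0.065 ]
blue 447 [251.2 178.9] [0.4324 0.1334 0.065 ]
blue 8 [250.5 174.5] [0.4374 0.134  0.065 ]
rocker_far_end 0.87 [120.8, 175.3] [0.4414 0.2732 0.073 ]
rocker 0.84 [118.1, 173.7] [0.4419 0.279  0.066 ]
blue_key_top 0.82 [246.1, 178.4] [0.4333 0.1376 0.065 ]
green_key_top 0.94 [209.3, 178.3] [0.4343 0.1784 0.065 ]
red_key_top 0.93 [168.5, 178.7] [0.4348 0.2239 0.065 ]
```

View pics/w1.png

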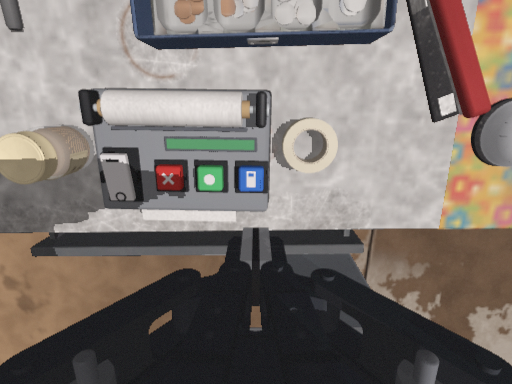

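The wrist view agrees with the top view to about 5 mm: red (170,177), green (210,177), blue (251,179), and the rocker with its far end at about (115,158). I'll move above the rocker's far end.

```bash
python3 -m jog '[[[0.05,-0.65,0],[0,0,0],-1],[[0.05,-0.65,0],[0,0,0],-1],[[0.05,-0.65,0],[0,0,0],-1],[[0.05,-0.65,0],[0,0,0],-1],[[0.05,-0.65,0],[0,0,0],-1],[[0.05,-0.65,0],[0,0,0],-1],[[0.05,-0.65,0],[0,0,0],-1],[[0.05,-0.65,0],[0,0,0],-1]]';python3 -m jog '[[[0,0,0.6],[0,0,0],-1],[[0,0,0.6],[0,0,0],-1],[[0,0,0.6],[0,0,0],-1],[[0,0,0.6],[0,0,0],-1],[[0,0,0.6],[0,0,0],-1],[[0,0,0.6],[0,0,0],-1],[[0,0,0],[0,0,0],-1],[[0,0,0],[0,0,0],-1]]'
python3 - <<'E'
from h import *
im=capture("wrist");cv2.imwrite("pics/w2.png",im[...,::-1])
s=arm.sense();print(s["position"],s["tcp_rot"],cv2.Rodrigues(s["tcp_rot"])[0].round(3))
for k,v in blobs(im,(0,0,512,384)).items():
    for a,c in v: print(k,a,c.round(1),onz("wrist",c,.065).round(4))
E
```

```text
time_s: 4.33
position: [0.4498, 0.1937, 0.2643]
tcp_rot: [-3.05, -0.132, 0.007]
ft_force: [0.2, -0.3, -0.2]
width: -0.0001
finger_force: 0.0
time_s: 5.0
position: [0.4487, 0.1973, 0.1563]
tcp_rot: [-3.046, -0.141, 0.01]
ft_force: [0.9, 0.8, -0.3]
width: -0.0
finger_force: 0.0
[0.44938799 0.19731829 0.15747312] [-3.04555582 -0.14099232  0.00692149] [[ 0.996  0.092 -0.009]
 [ 0.092 -0.991  0.092]
 [-0.    -0.093 -0.996]]
red 1079 [228.4 212.1] [0.4386 0.2266 0.065 ]
green 1016 [286.  220.4] [0.4375 0.1811 0.065 ]
blue 852 [344.  231.6] [0.434 0.136 0.065]
blue 23 [346.  227.3] [0.4378 0.1351 0.065 ]
```

View pics/w2.png

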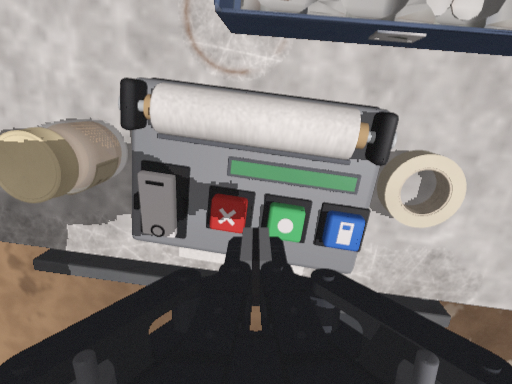

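```bash
python3 -c "
from h import *
s=arm.sense();print(s['joint_positions'].round(3),s['position'],s['time_s'])"
```

```text
[ 0.092 -0.253 -0.425  1.399  0.093  3.141] [0.44938799 0.19731829 0.15747312] 5.05
```

The last joint has reached its range limit (3.141), which tilted the tool. I'll unwind it with a half turn, which gives the same finger footprint.

```bash
python3 -m jog '[[[0,0,-0.3],[0,0,-1],-1],[[0,0,-0.3],[0,0,-1],-1],[[0,0,-0.3],[0,0,-1],-1],[[0,0,-0.3],[0,0,-1],-1],[[0,0,-0.3],[0,0,-1],-1],[[0,0,-0.3],[0,0,-1],-1],[[0,0,-0.3],[0,0,-1],-1],[[0,0,-0.3],[0,0,-1],-1]]'
python3 -m jog '[[[0,0,0],[0,0,-1],-1],[[0,0,0],[0,0,-1],-1],[[0,0,0],[0,0,-1],-1],[[0,0,0],[0,0,-1],-1],[[0,0,0],[0,0,-1],-1],[[0,0,0],[0,0,-1],-1],[[0,0,0],[0,0,-1],-1],[[0,0,0],[0,0,-1],-1]]'
python3 -m jog '[[[0,0,0],[0,0,-1],-1],[[0,0,0],[0,0,-1],-1],[[0,0,0],[0,0,-1],-1],[[0,0,0],[0,0,-1],-1],[[0,0,0],[0,0,-1],-1],[[0,0,0],[0,0,-1],-1],[[0,0,0],[0,0,-1],-1],[[0,0,0],[0,0,-1],-1]]'
python3 -m jog '[[[0,0,0],[0,0,-1],-1],[[0,0,0],[0,0,-1],-1],[[0,0,0],[0,0,-1],-1],[[0,0,0],[0,0,-1],-1],[[0,0,0],[0,0,-1],-1],[[0,0,0],[0,0,-1],-1],[[0,0,0],[0,0,-1],-1],[[0,0,0],[0,0,-1],-1]]'
cat >> h.py <<'E'
from scipy.spatial.transform import Rotation as Ro
def plan(x,y,z,yaw=np.pi-.051):
    s=arm.sense();R=cv2.Rodrigues(s["tcp_rot"])[0];c,n=np.cos(yaw),np.sin(yaw)
    G=np.array([[c,n,0],[n,-c,0],[0,0,-1.]])
    print("t",s["time_s"],"pos",s["position"].round(4),"F",s["ft_force"].round(1),"q",s["joint_positions"].round(2))
    d=np.array([x,y,z])-s["position"]
    print("turn units",(Ro.from_matrix(R.T@G).as_rotvec()/.08).round(2),"shift units now",(R.T@d/.03).round(2),"shift units after turn",(G.T@d/.03).round(2))
E
python3 -c "
from h import *
plan(.458,.280,.21)"
```

```text
time_s: 5.72
position: [0.4506, 0.1905, 0.2307]
tcp_rot: [-2.848, -1.099, -0.041]
ft_force: [0.4, 0.9, -0.3]
width: -0.0004
finger_force: 0.0
time_s: 6.38
position: [0.4506, 0.1906, 0.2303]
tcp_rot: [-2.367, -1.946, -0.082]
ft_force: [-0.3, 0.1, 0.2]
width: 0.0004
finger_force: 0.0
time_s: 7.05
position: [0.4506, 0.1906, 0.2302]
tcp_rot: [-1.645, -2.609, -0.115]
ft_force: [-0.1, 0.0, 0.3]
width: 0.0001
finger_force: 0.0
time_s: 7.72
position: [0.4506, 0.1905, 0.2303]
tcp_rot: [-0.747, -3.019, -0.137]
ft_force: [-0.2, -0.6, -0.2]
width: 0.0001
finger_force: 0.0
t 7.7167 pos [0.4506 0.1905 0.2303] F [-0.2 -0.6 -0.2] q [ 0.08 -0.26 -0.3   1.53  0.09  0.56]
turn units [ 1.1  -0.39 -5.43] shift units now [1.13 2.69 0.95] shift units after turn [-0.1   2.99  0.68]
```

```bash
python3 -m jog '[[[0,0,0],[0.14,-0.05,-0.68],-1],[[0,0,0],[0.14,-0.05,-0.68],-1],[[0,0,0],[0.14,-0.05,-0.68],-1],[[0,0,0],[0.14,-0.05,-0.68],-1],[[0,0,0],[0.14,-0.05,-0.68],-1],[[0,0,0],[0.14,-0.05,-0.68],-1],[[0,0,0],[0.14,-0.05,-0.68],-1],[[0,0,0],[0.14,-0.05,-0.68],-1]]'
python3 -m jog '[[[-0.01,0.43,0.1],[0,0,0],-1],[[-0.01,0.43,0.1],[0,0,0],-1],[[-0.01,0.43,0.1],[0,0,0],-1],[[-0.01,0.43,0.1],[0,0,0],-1],[[-0.01,0.43,0.1],[0,0,0],-1],[[-0.01,0.43,0.1],[0,0,0],-1],[[-0.01,0.41,0.08],[0,0,0],-1],[[0,0,0],[0,0,0],-1]]'
python3 -c "
from h import *
im=capture('wrist');cv2.imwrite('pics/w3.png',im[...,::-1])
for k,v in blobs(im,(0,0,512,384)).items():
    for a,c in v: print(k,a,c.round(1),onz('wrist',c,.065).round(4))
plan(.458,.280,.105)"
```

```text
time_s: 8.38
position: [0.4506, 0.1906, 0.2303]
tcp_rot: [0.08, 3.14, -0.003]
ft_force: [-0.1, 0.5, 0.1]
width: -0.0001
finger_force: 0.0
time_s: 9.05
position: [0.4565, 0.2818, 0.2072]
tcp_rot: [-0.082, -3.138, 0.003]
ft_force: [-0.4, 0.3, 0.0]
width: -0.0002
finger_force: 0.0
red 798 [196.2 162.6] [0.4331 0.2279 0.065 ]
green 701 [149.5 163.7] [0.4318 0.1851 0.065 ]
green 3 [139.  156.3] [0.4246 0.1767 0.065 ]
blue 565 [ 96.2 164.1] [0.4296 0.1363 0.065 ]
blue 9 [ 95.8 172.6] [0.4375 0.1343 0.065 ]
t 9.1 pos [0.4565 0.2808 0.2074] F [ 1.  -0.7  0.8] q [ 0.31 -0.09 -0.19  1.48 -0.    0.36]
turn units [-0.03 -0.04 -0.02] shift units now [-0.06 -0.02  3.41] shift units after turn [-0.05 -0.02  3.41]
```

View pics/w3.png

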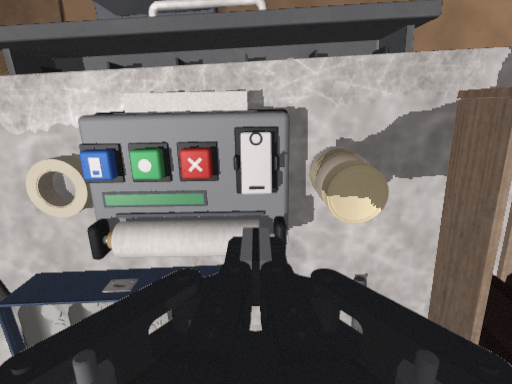

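Side by side: blue (97,164), green (148,164), red (196,163) and the rocker at column 257, with the bar at (257,187). The fingers are lined up with the rocker. I'll go down and press.

```bash
python3 -m jog '[[[-0.02,0,0.5],[0,0,0],-1],[[-0.02,0,0.5],[0,0,0],-1],[[-0.02,0,0.5],[0,0,0],-1],[[-0.01,0,0.5],[0,0,0],-1],[[0,0,0.5],[0,0,0],-1],[[0,0,0.5],[0,0,0],-1],[[0,0,0.4],[0,0,0],-1],[[0,0,0],[0,0,0],-1]]'
python3 -m jog '[[[0,0,0.04],[0,0,0],-1],[[0,0,0.04],[0,0,0],-1],[[0,0,0.04],[0,0,0],-1],[[0,0,0.04],[0,0,0],-1],[[0,0,0.04],[0,0,0],-1],[[0,0,0.04],[0,0,0],-1],[[0,0,0.04],[0,0,0],-1],[[0,0,0],[0,0,0],-1]]'
python3 -c "
from h import *
plan(.459,.281,.090)"
```

```text
time_s: 9.77
position: [0.4573, 0.2787, 0.1033]
tcp_rot: [-0.085, -3.135, 0.005]
ft_force: [0.3, -0.4, -0.8]
width: -0.0005
finger_force: 0.0
time_s: 10.43
position: [0.4588, 0.2795, 0.0973]
tcp_rot: [-0.085, -3.138, 0.003]
ft_force: [1.3, -0.1, 0.6]
width: 0.0
finger_force: 0.2
t 10.4333 pos [0.4588 0.2795 0.0973] F [ 1.3 -0.1  0.6] q [ 0.3  -0.05 -0.35  1.27 -0.    0.36]
turn units [-0.02 -0.02 -0.04] shift units now [-0.01  0.05  0.24] shift units after turn [-0.01  0.05  0.24]
```

```bash
python3 -m jog '[[[0,0,0.04],[0,0,0],-1],[[0,0,0.04],[0,0,0],-1],[[0,0,0.04],[0,0,0],-1],[[0,0,0.04],[0,0,0],-1],[[0,0,0.04],[0,0,0],-1],[[0,0,0.04],[0,0,0],-1],[[0,0,0],[0,0,0],-1],[[0,0,0],[0,0,0],-1]]'
python3 -m jog '[[[0,0,0.04],[0,0,0],-1],[[0,0,0.04],[0,0,0],-1],[[0,0,0.04],[0,0,0],-1],[[0,0,0.03],[0,0,0],-1],[[0,0,0],[0,0,0],-1],[[0,0,0],[0,0,0],-1],[[0,0,0],[0,0,0],-1],[[0,0,0],[0,0,0],-1]]'
```

```text
time_s: 11.1
position: [0.4585, 0.2795, 0.0901]
tcp_rot: [-0.085, -3.138, 0.003]
ft_force: [1.5, -0.5, 0.8]
width: 0.0001
finger_force: 0.5
time_s: 11.77
position: [0.4588, 0.2796, 0.0888]
tcp_rot: [-0.084, -3.139, 0.003]
ft_force: [-10.6, -4.8, 27.8]
width: 0.0001
finger_force: 12.7
```

Rocker at its stop (28 N). I'll lift and move above blue.

```bash
python3 -m jog '[[[0,0,-0.5],[0,0,0],-1],[[0,0,-0.5],[0,0,0],-1],[[0,0,-0.5],[0,0,0],-1],[[0.08,-0.6,0],[0,0,0],-1],[[0.08,-0.6,0],[0,0,0],-1],[[0.08,-0.6,0],[0,0,0],-1],[[0.08,-0.6,0],[0,0,0],-1],[[0.08,-0.6,0],[0,0,0],-1]]'
python3 -m jog '[[[0.08,-0.6,0],[0,0,0],-1],[[0.08,-0.6,0],[0,0,0],-1],[[0.08,-0.6,0],[0,0,0],-1],[[0,0,0],[0,0,0],-1],[[0,0,0],[0,0,0],-1],[[0,0,0],[0,0,0],-1],[[0,0,0],[0,0,0],-1],[[0,0,0],[0,0,0],-1]]'
python3 -c "
from h import *
plan(.431,.135,.092)
im=capture('wrist');cv2.imwrite('pics/w4.png',im[...,::-1])
im=capture('top')
for k,v in blobs(im,(160,205,250,270)).items():
    for a,c in v: print(k,a,c.round(1),onz('top',c,.065).round(4))
"
```

```text
time_s: 12.43
position: [0.4412, 0.1896, 0.1305]
tcp_rot: [-0.084, -3.137, 0.003]
ft_force: [0.8, 0.3, 0.5]
width: 0.0002
finger_force: 0.0
time_s: 13.1
position: [0.4317, 0.1374, 0.1309]
tcp_rot: [-0.083, -3.138, 0.003]
ft_force: [-0.6, 0.4, -0.4]
width: 0.0001
finger_force: 0.0
t 13.1 pos [0.4317 0.1374 0.1309] F [-0.6  0.4 -0.4] q [ 0.02 -0.34 -0.54  1.37 -0.    0.07]
turn units [-0.02 -0.03 -0.02] shift units now [ 0.02 -0.08  1.3 ] shift units after turn [ 0.02 -0.08  1.3 ]
red 15 [202.8 211.9] [0.5295 0.2149 0.065 ]
red 12 [190.4 210.3] [0.5344 0.2517 0.065 ]
```

View pics/w4.png

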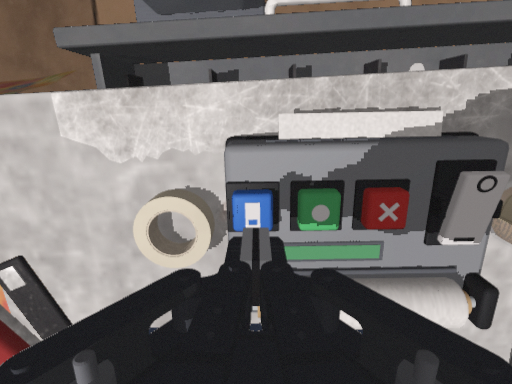

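The fingers are in line with the blue cap at (253,210), and the rocker's near end now stands up, so it is on. I'll press blue.

```bash
python3 -m jog '[[[0.01,-0.04,0.4],[0,0,0],-1],[[0.01,-0.04,0.4],[0,0,0],-1],[[0,0,0.3],[0,0,0],-1],[[0,0,0.1],[0,0,0],-1],[[0,0,0.07],[0,0,0],-1],[[0,0,0.07],[0,0,0],-1],[[0,0,0.07],[0,0,0],-1],[[0,0,0],[0,0,0],-1]]'
python3 -m jog '[[[0,0,0.05],[0,0,0],-1],[[0,0,0.05],[0,0,0],-1],[[0,0,0.05],[0,0,0],-1],[[0,0,0.04],[0,0,0],-1],[[0,0,0.04],[0,0,0],-1],[[0,0,0],[0,0,0],-1],[[0,0,0],[0,0,0],-1],[[0,0,0],[0,0,0],-1]]'
```

```text
time_s: 13.87
position: [0.4311, 0.1343, 0.0887]
tcp_rot: [-0.085, -3.138, 0.003]
ft_force: [0.4, -0.5, 0.9]
width: 0.0
finger_force: 0.0
time_s: 14.53
position: [0.4312, 0.1343, 0.082]
tcp_rot: [-0.085, -3.139, 0.003]
ft_force: [0.8, 0.3, 3.7]
width: -0.0
finger_force: 1.7
```

```bash
python3 -m jog '[[[0,0,0.04],[0,0,0],-1],[[0,0,0.04],[0,0,0],-1],[[0,0,0.03],[0,0,0],-1],[[0,0,0],[0,0,0],-1],[[0,0,0],[0,0,0],-1],[[0,0,0],[0,0,0],-1],[[0,0,0],[0,0,0],-1],[[0,0,0],[0,0,0],-1]]'
```

```text
time_s: 15.2
position: [0.4314, 0.1344, 0.0817]
tcp_rot: [-0.084, -3.14, 0.004]
ft_force: [-13.1, -1.1, 34.8]
width: -0.0003
finger_force: 17.1
```

Blue at its stop. Lift, move over green.

```bash
python3 -m jog '[[[0,0,-0.5],[0,0,0],-1],[[0,0,-0.5],[0,0,0],-1],[[0,0,-0.3],[0,0,0],-1],[[0.01,0.5,0],[0,0,0],-1],[[0.01,0.5,0],[0,0,0],-1],[[0.01,0.53,0],[0,0,0],-1],[[0,0,0],[0,0,0],-1],[[0,0,0],[0,0,0],-1]]'
python3 -c "
from h import *
plan(.433,.180,.092)
im=capture('wrist');cv2.imwrite('pics/w5.png',im[...,::-1])
"
```

```text
time_s: 15.87
position: [0.4322, 0.1806, 0.117]
tcp_rot: [-0.082, -3.137, 0.004]
ft_force: [-0.2, 0.5, -1.1]
width: -0.0001
finger_force: 0.0
t 15.8667 pos [0.4322 0.1806 0.117 ] F [-0.2  0.5 -1.1] q [ 0.12 -0.28 -0.52  1.34 -0.    0.17]
turn units [-0.03 -0.04 -0.02] shift units now [-0.03 -0.02  0.83] shift units after turn [-0.03 -0.02  0.83]
```

View pics/w5.png

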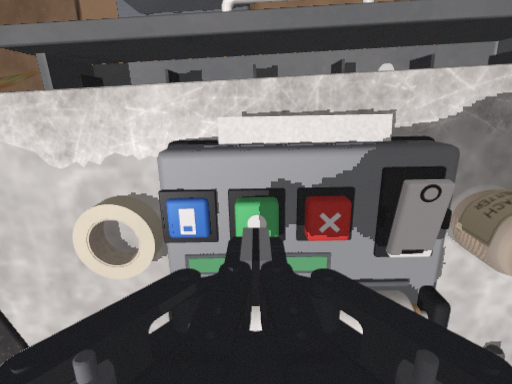

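The fingers sit over green at (257,217), blue looks lowered at (188,218), and the rocker is on. I'll press green.

```bash
python3 -m jog '[[[0,0,0.4],[0,0,0],-1],[[0,0,0.4],[0,0,0],-1],[[0,0,0.08],[0,0,0],-1],[[0,0,0.08],[0,0,0],-1],[[0,0,0.08],[0,0,0],-1],[[0,0,0.06],[0,0,0],-1],[[0,0,0.05],[0,0,0],-1],[[0,0,0],[0,0,0],-1]]'
python3 -m jog '[[[0,0,0.04],[0,0,0],-1],[[0,0,0.04],[0,0,0],-1],[[0,0,0.03],[0,0,0],-1],[[0,0,0],[0,0,0],-1],[[0,0,0],[0,0,0],-1],[[0,0,0],[0,0,0],-1],[[0,0,0],[0,0,0],-1],[[0,0,0],[0,0,0],-1]]'
```

```text
time_s: 16.58
position: [0.4325, 0.1801, 0.083]
tcp_rot: [-0.085, -3.138, 0.004]
ft_force: [-3.0, -1.3, 4.4]
width: 0.0001
finger_force: 2.2
time_s: 17.25
position: [0.4328, 0.1802, 0.0816]
tcp_rot: [-0.084, -3.139, 0.004]
ft_force: [-10.6, -3.1, 21.9]
width: -0.0003
finger_force: 11.0
```

Green at its stop. Lift away and check.

```bash
python3 -m jog '[[[0,0,-0.6],[0,0,0],-1],[[0,0,-0.6],[0,0,0],-1],[[0,0,-0.6],[0,0,0],-1],[[0,0,-0.6],[0,0,0],-1],[[0,0,-0.6],[0,0,0],-1],[[0,0,-0.6],[0,0,0],-1],[[0,0,0],[0,0,0],-1],[[0,0,0],[0,0,0],-1]]'
python3 -c "
from h import *
im=capture('wrist');cv2.imwrite('pics/w6.png',cv2.resize(im[...,::-1],None,fx=1.5,fy=1.5))
print(arm.sense()['time_s'])"
```

```text
time_s: 17.92
position: [0.4336, 0.1806, 0.1884]
tcp_rot: [0.085, 3.14, -0.002]
ft_force: [-0.1, -0.7, -0.0]
width: 0.0002
finger_force: 0.0
17.9667
```

View pics/w6.png

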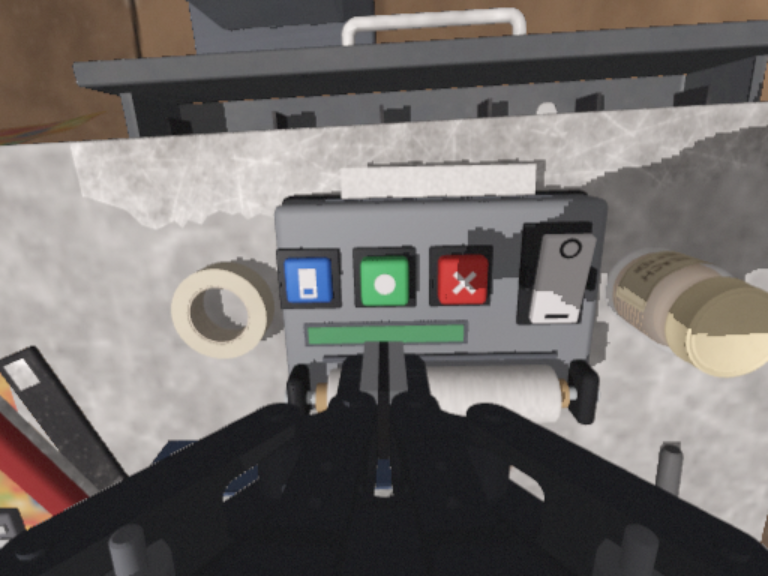

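The rocker is on, with its far end down at (557,312). Blue is low at (308,281), and green (385,281) and red (464,279) are up. The tape roll and the jar stand undisturbed.

```bash
python3 -c "
from cell import arm
print(arm.sign_off())"
```

```text
the job is handed in; nothing more can be done
None
```

I pressed the rocker, the blue key and the green key in that order, each until it hit its stop; green sprang back up, red was never pressed, and the job was handed in at about 18 s; no verdict came back.

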